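Index the specimen carousel to its next hole

TASK

With shut fingertips, press the indexing plunger of the specimen carousel in by its finger cup and, keeping it pressed, turn the carousel clockwise (seen from above) by just one index hole; then let the plunger spring all the way back up so that it locks in that hole, and move away. Do not grasp or lift anything: the jars and the dish ride round upright in their places on the carousel, and the things on the desk stay where they are.

Things in the scene. Friction and masses are not known exactly. Their poses are not given: they have to be found in the camera images.
- plunger (a joint): The sprung indexing plunger, travel in m: 0 fully up (locked if at a hole), 0.013 pressed fully in. Pressing is straight down. It starts to move at about 5 N and is fully in at about 10 N. Its key is clear of the hole from 0.007 on; let up between two holes the key rubs under the ring and the plunger stays about 0.0065 down; at a hole, if let up, it springs up to 0 and stops the carousel. Pushed sideways without being pressed it stays locked.
- carousel (a joint): Turn of the carousel about its vertical axis in rad, 0 at the start, growing CLOCKWISE seen from above. The six index holes are 60 degrees apart: next hole at 1.047. The key has about 0.023 rad play each way in a hole. Light friction: about 1 N at the cup turns it once the plunger is in.
- finger_cup (a point): Centre of the floor of the plunger's finger cup (top face of the floor), a shallow round steel cup with a dark rubber pad on its floor, open upwards: about 45 mm across inside, 54 mm outside, 10 mm deep, floor 78 mm above the desk when up, 65 mm when fully in. It is the only such cup, on a bracket at the carousel's rim, 110 mm from the axis, and travels with the carousel.
- stage_axis (a point): Point on the vertical axis of the carousel, at the height of its disc's top (46 mm above the desk). The disc is 176 mm across, of aluminium, inside a fixed aluminium ring (270 mm across over its white skirt, 45 mm high) with a dark round slot in which the plunger runs and six wide dark index holes in it.
- next_hole (a point): Middle of the index hole that the plunger must go to, on top of the fixed ring, 110 mm from the axis and 60 degrees clockwise of where the plunger starts (46 mm above the desk). It does not move.
- stage: The fixed white stand of the carousel; origin under the carousel's axis at desk height. Its +x points to the post (26 mm thick, 286 mm tall, 175 mm from the axis) that holds the lens: a barrel 58 mm across over the disc, 56 mm from the axis, from 132 to 260 mm above the desk. The plunger starts 150 degrees clockwise of the post, so on the side away from it.
- tall_jar: Loose amber jar 36 mm across and 46 mm tall, standing on the disc between three small pins; origin at the centre of its underside.
- short_jar: Loose clear jar 36 mm across and 30 mm tall, standing on the disc between three pins; origin at the centre of its underside.
- dish: Loose covered dish 36 mm across and 14 mm tall, lying on the disc between three pins; origin at the centre of its underside.
- nest_tall (a point): Point on the disc, the place of the tall jar (its centre, at the disc's top); turns with the carousel.
- nest_short (a point): The same for the short jar.
- nest_dish (a point): The same for the dish.
- objective: Loose steel microscope objective standing on the desk near the stand, 32 mm across, 50 mm tall; origin at the centre of its underside. To be left alone.
- slide_box: Loose grey box for slides beside the stand, 85 x 100 x 34 mm; origin at the centre of its underside. To be left alone.
- pen_mug: Loose mug with pens, 80 mm across, 150 mm tall with the pens; origin at the centre of its underside. To be left alone.
- screwdriver: Loose screwdriver lying on the desk. To be left alone.
- control_box: Loose grey control box with a knob, 90 x 70 x 58 mm; origin at the centre of its underside. To be left alone.
Things that resemble listed ones, but are neither listed nor needed, are in the scene too. Leave any red look-alike of the short_jar alone. What is shaped like the tall_jar but brown is not meant.

How it is judged:
By the outcome, as a careful person would: the job done as asked, in the order asked, and still so for the second after the job is handed in, with the robot touching nothing.
It also fails if it takes over 35 s, if anything falls off the work surface, if the arm or the gripper's body presses on something with over 40 N, if the wrist force passes 120 N, or if a joint passes its speed limit or range.

ROBOT

A 6-joint arm with a two-finger parallel gripper is mounted at the origin on the work surface. World frame = base frame: x ahead of the robot, y to its left, z up, the work surface at z = 0. Lengths are in m, angles in rad, forces in N, time in s.
With the tool pointing down it reaches from about 0.375 to 0.925 m from the base axis. Payload 5.7 kg.
Tool frame: the origin (TCP) lies at the very end of the fingers, on their centre line; the grasp point (between the pads) lies 19 mm behind it; x points along the fingers, y is the direction in which the jaws open and shut, and the axes are right-handed (so a half turn about x gives the same grasp; the last joint's range is limited). The gripper opens to 85 mm and grips with 20 to 120 N. Pads are 22 mm wide; open, the fingers measure 114 mm over their backs; the gripper's body (76 mm by 85 mm) begins 54 mm behind the grasp point. The pads swing forward as they close: fully open they stand 13 mm farther back than shut.
Start: joints at [1.028, 0.359, 1.51, -0, 1.272, -0.115], TCP at [0.249, 0.546, 0.231] pointing down, gripper open.
Joint ranges: [-2.97, 2.97], [-1.01, 2.36], [0.21, 2.38], [-0.96, 4.11], [0.2, 2.71], [-2.98, 2.98]. Speed limits (rad/s): [2.39, 2.39, 3.14, 3.14, 3.14, 3.14].

INTERFACE

Orientations are given as a unit quaternion [x, y, z, w].
In Python, from workcell import r gives the robot as it stands.
- The arm moves only by the shell command python3 -m crank 'ROWS' [OPENING] [FORCE]. ROWS is JSON, a list of rows, each a list of 4 numbers: the shift along the tool's x, y, z in m, then the turn about the tool's x in rad. In form: [[x, y, z, spin], ...]. A call has 1 to 12 rows; each row is the pose to reach, as a shift and turn from the pose commanded when the call began, along the tool's axes at that moment; what a row does not reach only later rows make up. A row lasts 1/8 s, in which the tool goes at most 62.5 mm and 10.7 degrees, less where a joint would pass 70% of its speed; a pose out of reach is approached as far as the arm can. A call with a gripper value outside its range is refused whole. OPENING is the finger opening in m, from 0 to 0.0854, set as the call begins (- or left out, the last holds). The fingers move at their own pace and stop on an object; FORCE is the grip in N (left out, the last holds). Time passes only in rows, so rows that repeat a pose let the fingers close. It gives the time, the measured TCP pose, the force and the opening at its end, in the units of the state.
- r.get_state(): the state, without advancing time (a new reading comes with each control period).
- r.snapshot(name): name is "scene" or "top" or "wrist"; returns the picture (384x512x3 uint8, red, green, blue); there is no depth.
- r.camera_model(name): a dict with "fx", "fy", "cx", "cy" (pixels), "view" (4x4, takes a point from world to camera coordinates). Camera axes: x right, y up, looking along -z (the intrinsics and any distortion apply to the point x, -y, -z); pixel columns grow to the right and rows downward; lengths in m; the calibration is good to about 2 mm. A picture is of the moment at which its call begins: read the wrist's pose just before it. camera_model takes no time and is no camera call; for the wrist camera it gives the pose at the moment of the call.
- r.sign_off(): hands the job in, once; it reports no verdict.
The state is a dict: "time_s": time; "joint_positions": joint angles; "qvel": joint speeds; "tau": joint torques, N m; "tool_pos": TCP position; "ee_rot": TCP orientation; "contact_force": force on the tool from outside, world axes, zero at the start; "moment": the same for the moment, N m; "finger_gap": finger opening in m.
Only numpy, scipy, OpenCV 4.12 (cv2) and the standard library are available. Lean on these libraries where they do the work, as an engineer would, in place of code of your own. Each camera call takes 0.05 s, during which the arm holds its last target. There are 200 camera calls.

## Working session

There is one attempt and no reset: what is moved stays moved. The work goes in short steps, Python scripts to look and compute and a shell command to move; the robot and the scene stay as the last step left them, time stands still between calls to the robot, and variables do not carry over. Pictures are saved under pics/ and viewed, about 8 in all and at most 12, crops included, and the job is handed in when it is done.

```bash
mkdir -p pics; ls
python3 - <<'E'
from workcell import r
import cv2
for n in("scene","top"):
    cv2.imwrite(f"pics/{n}0.png",r.snapshot(n)[:,:,::-1])
    m=r.camera_model(n);print(n,m)
print(r.get_state())
E
```

```text
pics
scene {'fx': 399.38865845469246, 'fy': 399.38865845469246, 'cx': 252.3887776310962, 'cy': 191.09216485542936, 'view': array([[-0.97248908, -0.23260361, -0.01267107,  0.59044204],
       [ 0.17481526, -0.76467104,  0.62025626, -0.17568794],
       [-0.15396305,  0.60097734,  0.78429689, -1.17456105],
       [ 0.        ,  0.        ,  0.        ,  1.        ]])}
top {'fx': 395.9216086046944, 'fy': 395.9216086046944, 'cx': 257.1805991960705, 'cy': 198.71199342277026, 'view': array([[ 1.31533501e-02, -9.99913379e-01,  4.73681446e-04,
        -6.29892428e-03],
       [ 9.97924303e-01,  1.31570480e-02,  6.30394986e-02,
        -6.13776549e-01],
       [-6.30402703e-02, -3.56482368e-04,  9.98010920e-01,
        -1.41574900e+00],
       [ 0.00000000e+00,  0.00000000e+00,  0.00000000e+00,
         1.00000000e+00]])}
{'time_s': 0.1, 'joint_positions': array([ 1.02795111e+00,  3.59437935e-01,  1.51131801e+00,  2.21344508e-05,
        1.27247769e+00, -1.15093827e-01]), 'qvel': array([-1.59228376e-03, -2.38651924e-04, -2.49647115e-03, -6.48712710e-04,
       -6.24491426e-04, -4.95737041e-06]), 'tau': array([-3.72425093e-04, -5.28646553e+01, -2.79353660e+01, -4.77016565e-04,
        5.03079908e-03, -1.94714977e-05]), 'tool_pos': array([0.2485808 , 0.5454265 , 0.23053703]), 'ee_rot': array([ 0.14953818,  0.6911896 , -0.15063147,  0.69080057]), 'contact_force': array([-0.46847696,  0.99712019, -0.17027534]), 'moment': array([-0.013183 , -0.0083482, -0.0343206]), 'finger_gap': 0.08526788402539746}
```

View pics/scene0.png

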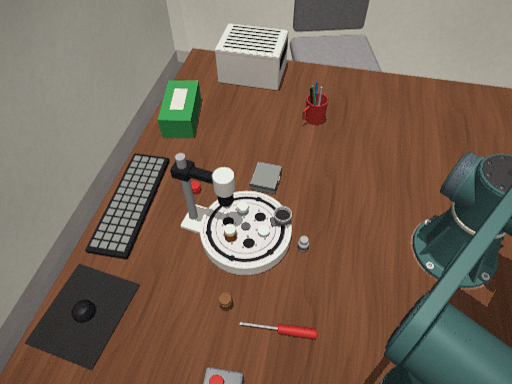

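View pics/top0.png

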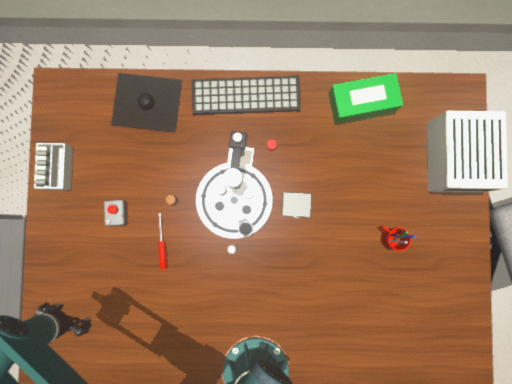

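The scene view shows the stand at about (247,230) and the cup at (283,214). In the top view the ring centre is near (234,200), the cup near (246,229), the post near (237,137) and the objective at (232,249). I'll enlarge this area to measure it.

```bash
cat > h.py <<'E'
import numpy as np
from workcell import r
def ray(n,u,v,z,m=None):
    m=m or r.camera_model(n); V=m["view"]; R=V[:3,:3]; c=-R.T@V[:3,3]
    d=R.T@np.array([(u-m["cx"])/m["fx"],-(v-m["cy"])/m["fy"],-1]); return c+d*(z-c[2])/d[2]
def proj(n,p,m=None):
    m=m or r.camera_model(n); q=m["view"][:3,:3]@np.asarray(p)+m["view"][:3,3]
    return np.array([m["cx"]+m["fx"]*q[0]/-q[2], m["cy"]-m["fy"]*q[1]/-q[2]])
E
python3 - <<'E'
import cv2,numpy as np
from h import *
t=cv2.imread("pics/top0.png")[120:270,180:330]; s=cv2.imread("pics/scene0.png")[140:290,160:310]
cv2.imwrite("pics/crop0.png",np.hstack([cv2.resize(x,(400,400),interpolation=cv2.INTER_CUBIC)for x in(t,s)]))
# stand circle fit: bright & low saturation blob
h=cv2.cvtColor(cv2.imread("pics/top0.png"),cv2.COLOR_BGR2HSV)
m=((h[:,:,1]<60)&(h[:,:,2]>120)).astype(np.uint8); m[:155]=0;m[245:]=0;m[:,:190]=0;m[:,277:]=0
c=max(cv2.findContours(m,cv2.RETR_EXTERNAL,cv2.CHAIN_APPROX_NONE)[0],key=cv2.contourArea)[:,0]
c=c[(c[:,1]>175)]
P=np.array([ray("top",u,v,.045)[:2] for u,v in c])
from scipy.optimize import least_squares
f=least_squares(lambda q:np.hypot(*(P-q[:2]).T)-q[2],[.6,.06,.13],loss="soft_l1",f_scale=.002);print(f.x,np.abs(f.fun).mean())
print(ray("top",246,229,.08),ray("top",237,137,.286),ray("top",232,249,.05))
print(proj("top",[*f.x[:2],.046]))
E
```

```text
[0.60754722 0.0850511  0.13628289] 0.0009266861589348633
[0.50463599 0.03900404 0.08      ] [0.78037535 0.06422902 0.286     ] [0.43340821 0.08804075 0.05      ]
[233.75163337 199.68806318]
```

View pics/crop0.png

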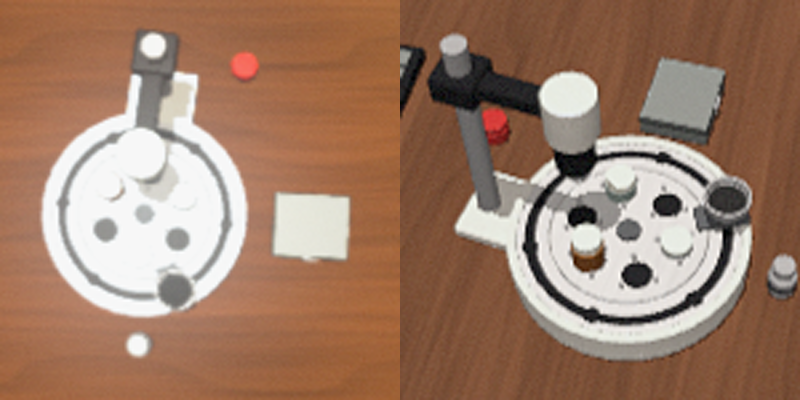

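The crop shows the cup centre at full-image pixel (246,229). The fitted axis is (0.6075, 0.085), and the post sits at bearing -7°. Cup from geometry is (0.506, 0.042), which agrees with the direct ray to within about 3 mm. Next I'll convert this to tool axes.

```bash
cat >> h.py <<'E'
from scipy.spatial.transform import Rotation
def to_tool(p,s=None):
    s=s or r.get_state(); return Rotation.from_quat(s["ee_rot"]).inv().apply(np.asarray(p)-s["tool_pos"])
E
python3 - <<'E'
from h import *
np.set_printoptions(precision=4,suppress=True)
s=r.get_state();print(Rotation.from_quat(s["ee_rot"]).as_matrix());print(to_tool([.506,.041,.20]),to_tool([.506,.041,.13]))
E
```

```text
[[-0.0009  0.4148  0.9099]
 [-0.0014  0.9099 -0.4148]
 [-1.     -0.0016 -0.0002]]
[ 0.031  -0.3521  0.4435] [ 0.101  -0.352   0.4435]
```

```bash
python3 -m crank '[[0.01,-0.035,0.044,0],[0.02,-0.07,0.088,0],[0.03,-0.105,0.133,0],[0.04,-0.14,0.177,0],[0.05,-0.175,0.222,0],[0.06,-0.21,0.266,0],[0.07,-0.25,0.31,0],[0.07,-0.285,0.355,0],[0.07,-0.32,0.4,0],[0.07,-0.352,0.4435,0],[0.07,-0.352,0.4435,0],[0.07,-0.352,0.4435,0]]' 0 20
python3 - <<'E'
from h import *
import cv2
np.set_printoptions(precision=4,suppress=True)
s=r.get_state();m=r.camera_model("wrist")
print(s["time_s"],s["tool_pos"],s["ee_rot"],s["finger_gap"],s["contact_force"],s["joint_positions"])
im=r.snapshot("wrist")[:,:,::-1].copy(); cv2.imwrite("pics/w1raw.png",im)
for i,p in enumerate(([.506,.042,.078],[.6075,.085,.046],[*s["tool_pos"][:2],.078])):
    q=proj("wrist",p,m);print(q);cv2.drawMarker(im,tuple(int(v) for v in q),(0,255,0) if i<2 else (0,0,255),0,10)
cv2.imwrite("pics/w1.png",cv2.resize(im,(768,576)))
print(repr(m))
E
```

```text
time_s: 1.6
tool_pos: [0.5056, 0.0418, 0.1609]
ee_rot: [0.15, 0.692, -0.15, 0.69]
contact_force: [0.0, -0.5, 0.9]
finger_gap: 0.0001
1.6 [0.5056 0.0418 0.1609] [ 0.1505  0.6915 -0.1504  0.6903] 5.674348020629336e-05 [ 0.038  -0.5107  0.9096] [-0.054   0.3078  1.7909  0.0004  1.0446 -1.1962]
[255.6767 195.6045]
[339.5705 257.7692]
[255.2231 195.2229]
{'fx': 299.3354358842084, 'fy': 299.3354358842084, 'cx': 255.07784572377588, 'cy': 187.93511778435976, 'view': array([[ 0.4169,  0.909 ,  0.0001, -0.2486],
       [-0.8685,  0.3983, -0.2951,  0.4397],
       [-0.2683,  0.1229,  0.9555, -0.1815],
       [ 0.    ,  0.    ,  0.    ,  1.    ]])}
```

View pics/w1.png

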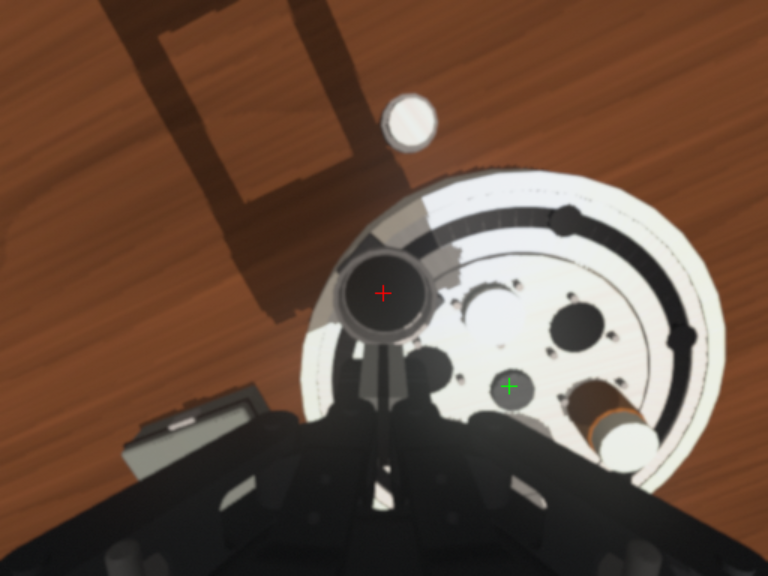

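The wrist view shows the cup floor at (385,293), under the red TCP marker at (383,293), so the TCP is over the cup. The next hole clockwise is at (567,220) and the hub at (512,389), which matches the green axis marker. Next I'll compute the hole and the arc in tool axes.

```bash
python3 - <<'E'
from h import *
import cv2
np.set_printoptions(precision=4,suppress=True)
A=ray("wrist",512/1.5,389/1.5,.046); H=ray("wrist",567/1.5,220/1.5,.046);H2=ray("wrist",682/1.5,338/1.5,.046);C=ray("wrist",385/1.5,293/1.5,.078)
for n,p in(("A",A),("H",H),("H2",H2),("C",C)):
    d=p[:2]-[.6075,.085];print(n,p,np.hypot(*d),np.degrees(np.arctan2(d[1],d[0])))
s=r.get_state();R=Rotation.from_quat(s["ee_rot"])
c0=np.array([.6075,.085]);v=np.array([.506,.042])-c0;v*=.11/np.hypot(*v);a0=np.arctan2(v[1],v[0])
print(s["tool_pos"],"cup",c0+v,np.degrees(a0),to_tool([*(c0+v),s["tool_pos"][2]]))
# chord shifts relative to cup start in tool axes
for deg in range(0,66,4):
    a=a0-np.radians(deg);print(deg,R.inv().apply([*(c0+.11*np.array([np.cos(a),np.sin(a)])-c0-v),0])[1:])
a=a0-np.radians(60);print(60,R.inv().apply([*(.11*np.array([np.cos(a),np.sin(a)])-v),0]))
E
python3 -m crank '[[0.03,0,0,0],[0.055,0,0,0],[0.065,0,0,0],[0.072,0,0,0],[0.078,0,0,0],[0.078,0,0,0],[0.078,0,0,0]]'
```

```text
A [0.6095 0.0867 0.046 ] 0.0026156278373060285 39.707319776809584
H [0.5189 0.1526 0.046 ] 0.11142269402247838 142.65584942944483
H2 [0.6196 0.1952 0.046 ] 0.11091241889807547 83.71779583893166
C [0.5058 0.0434 0.078 ] 0.10984910814778326 -157.7307261527483
[0.5053 0.0424 0.1609] cup [0.5062 0.0421] -157.04028270424382 [-0.      0.0001  0.001 ]
0 [-0. -0.]
4 [ 0.0054 -0.0055]
8 [ 0.0111 -0.0106]
12 [ 0.0172 -0.0152]
16 [ 0.0236 -0.0195]
20 [ 0.0303 -0.0232]
24 [ 0.0373 -0.0265]
28 [ 0.0444 -0.0293]
32 [ 0.0517 -0.0316]
36 [ 0.0592 -0.0334]
40 [ 0.0668 -0.0347]
44 [ 0.0744 -0.0354]
48 [ 0.0821 -0.0356]
52 [ 0.0898 -0.0353]
56 [ 0.0974 -0.0344]
60 [ 0.1049 -0.033 ]
64 [ 0.1124 -0.0311]
60 [ 0.      0.1049 -0.033 ]
time_s: 2.52
tool_pos: [0.5068, 0.0416, 0.0837]
ee_rot: [0.15, 0.691, -0.15, 0.691]
contact_force: [0.6, -0.6, 0.8]
finger_gap: -0.0002
```

```bash
python3 -m crank '[[0.004,0,0,0],[0.008,0,0,0],[0.012,0,0,0],[0.012,0,0,0],[0.012,0,0,0]]'
```

```text
time_s: 3.15
tool_pos: [0.5069, 0.0415, 0.0716]
ee_rot: [0.15, 0.691, -0.15, 0.691]
contact_force: [-0.6, -0.0, 6.6]
finger_gap: 0.0002
```

```bash
python3 -m crank '[[0.003,0,0,0],[0.005,0,0,0],[0.007,0,0,0],[0.007,0,0,0],[0.007,0,0,0]]'
```

```text
time_s: 3.78
tool_pos: [0.5069, 0.0415, 0.065]
ee_rot: [0.15, 0.691, -0.15, 0.691]
contact_force: [-1.9, -0.5, 10.2]
finger_gap: -0.0
```

The plunger is in: z is 0.065 at 10 N. Now I'll turn it along the arc.

```bash
python3 -m crank '[[0,0.0027,-0.0028,0],[0,0.0054,-0.0055,0],[0,0.0111,-0.0106,0],[0,0.0172,-0.0152,0],[0,0.0236,-0.0195,0],[0,0.0303,-0.0232,0],[0,0.0373,-0.0265,0],[0,0.0444,-0.0293,0],[0,0.0517,-0.0316,0],[0,0.0517,-0.0316,0],[0,0.0517,-0.0316,0]]'
python3 - <<'E'
from h import *
import cv2
m=r.camera_model("wrist");im=r.snapshot("wrist")[:,:,::-1];s=r.get_state()
print(s["tool_pos"],s["contact_force"],repr(m["view"]))
cv2.imwrite("pics/w2.png",cv2.resize(im,(768,576)))
E
```

```text
time_s: 5.15
tool_pos: [0.5001, 0.1021, 0.065]
ee_rot: [0.15, 0.69, -0.15, 0.692]
contact_force: [-1.0, 0.9, 9.6]
finger_gap: 0.0001
[0.50011552 0.10206039 0.06502944] [-0.5381917   1.0214601   8.77958859] array([[ 0.41588086,  0.9094178 ,  0.00153924, -0.30082132],
       [-0.86779242,  0.39735046, -0.29841067,  0.38262891],
       [-0.27199159,  0.12276755,  0.95443633, -0.09682656],
       [ 0.        ,  0.        ,  0.        ,  1.        ]])
```

View pics/w2.png

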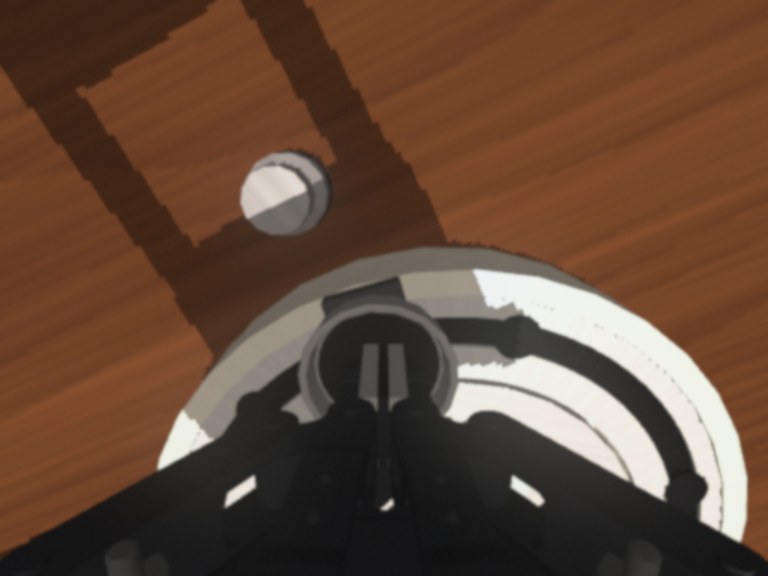

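The cup has followed the finger without slipping (cup around (378,365), next hole at (517,336)). I'll carry on to the hole.

```bash
python3 -m crank '[[0,0.0075,-0.0018,0],[0,0.0151,-0.0031,0],[0,0.0227,-0.0038,0],[0,0.0304,-0.004,0],[0,0.0381,-0.0037,0],[0,0.0438,-0.003,0],[0,0.0495,-0.0021,0],[0,0.0532,-0.0014,0],[0,0.0532,-0.0014,0],[0,0.0532,-0.0014,0]]'
python3 - <<'E'
from h import *
import cv2
m=r.camera_model("wrist");im=r.snapshot("wrist")[:,:,::-1];s=r.get_state()
print(s["tool_pos"],s["contact_force"])
d=s["tool_pos"][:2]-[.6075,.085];print(np.hypot(*d),np.degrees(np.arctan2(d[1],d[0])))
im=cv2.resize(im,(768,576))
# predicted rim circle (outer r 27mm, floor z .065 -> rim .075) for cup at angles
for deg,col in((0,(0,255,0)),):
    a=np.radians(143-deg); c=np.array([.6075+.11*np.cos(a),.085+.11*np.sin(a)])
    pts=np.array([1.5*proj("wrist",[c[0]+.027*np.cos(t),c[1]+.027*np.sin(t),.075],m) for t in np.linspace(0,6.28,60)])
    cv2.polylines(im,[pts.astype(int)],True,col,1)
cv2.imwrite("pics/w3.png",im)
E
```

```text
time_s: 6.45
tool_pos: [0.5212, 0.1512, 0.0651]
ee_rot: [0.151, 0.69, -0.15, 0.692]
contact_force: [-1.4, 0.6, 9.0]
finger_gap: -0.0003
[0.52113129 0.15115276 0.06514392] [-0.34004994  0.45187118  8.78997176]
0.10879219005918163 142.55025758009717
```

View pics/w3.png

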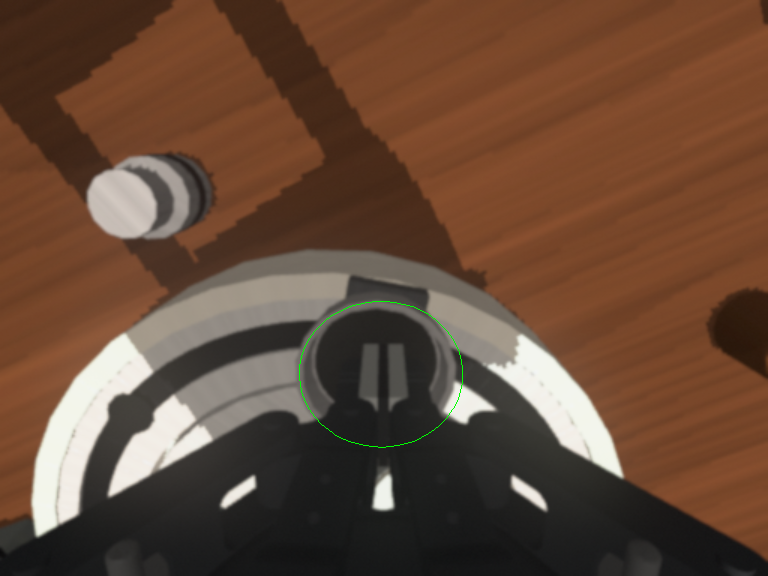

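The rim spans columns 298–456, against 299–463 predicted, so the cup is about 1 mm behind. I'll nudge forward by 1 mm, then let up partly and use the force to check whether the key has entered the hole.

```bash
python3 -m crank '[[0,0.0005,0.0001,0],[0,0.001,0.0002,0],[-0.003,0.001,0.0002,0],[-0.006,0.001,0.0002,0],[-0.009,0.001,0.0002,0],[-0.009,0.001,0.0002,0],[-0.009,0.001,0.0002,0]]'
```

```text
time_s: 7.38
tool_pos: [0.5214, 0.1516, 0.0738]
ee_rot: [0.15, 0.69, -0.15, 0.692]
contact_force: [0.5, 0.0, 5.5]
finger_gap: 0.0003
```

There is still 5.5 N at z = 0.0738, above the level where the key would rub, so it is in the hole. I'll lift straight up and move clear.

```bash
python3 -m crank '[[-0.003,0,0,0],[-0.006,0,0,0],[-0.01,0,0,0],[-0.02,0,0,0],[-0.05,0,0,0],[-0.1,0,0,0],[-0.15,0,0,0],[-0.15,0,0,0]]'
python3 -m crank '[[0,0.03,-0.03,0],[0,0.06,-0.06,0],[0,0.1,-0.1,0],[0,0.14,-0.14,0],[0,0.18,-0.18,0],[0,0.18,-0.18,0],[0,0.18,-0.18,0]]'
python3 - <<'E'
from h import *
import cv2
t=r.snapshot("top")[:,:,::-1];s=r.snapshot("scene")[:,:,::-1];print(r.get_state()["contact_force"])
cv2.imwrite("pics/top2.png",t)
im=np.hstack([cv2.resize(x,(400,400),interpolation=cv2.INTER_CUBIC)for x in(t[120:270,180:330],s[140:290,160:310])])
cv2.imwrite("pics/crop2.png",im)
a=np.radians(142.7);c=np.array([.6075+.11*np.cos(a),.085+.11*np.sin(a)])
for z in(.078,.065+.007):print([proj(n,[*c,z+.0]) for n in("top","scene")])
E
```

```text
time_s: 8.38
tool_pos: [0.5234, 0.1521, 0.228]
ee_rot: [0.151, 0.688, -0.149, 0.694]
contact_force: [-0.2, -0.8, 0.2]
finger_gap: 0.0002
time_s: 9.25
tool_pos: [0.4308, 0.3894, 0.2223]
ee_rot: [0.149, 0.691, -0.15, 0.691]
contact_force: [0.3, 0.0, 0.4]
finger_gap: -0.0003
[-0.03870942 -0.53714682 -0.42597017]
[array([213.54645347, 224.11400991]), array([269.95597487, 246.30041258])]
[array([213.73542257, 224.11229807]), array([269.90872746, 247.4083912 ])]
```

View pics/crop2.png

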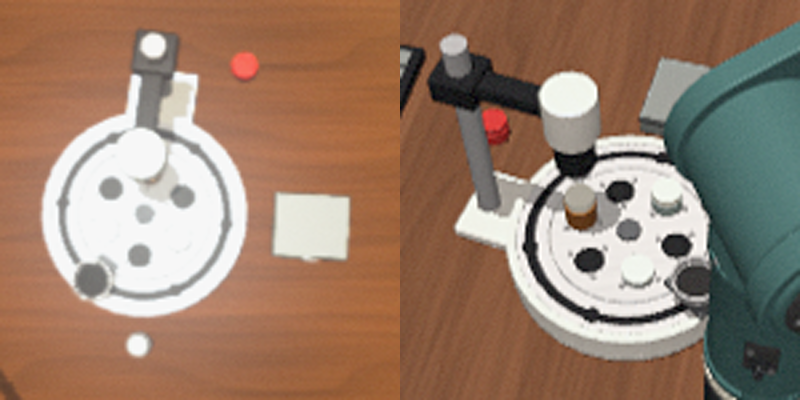

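The cup is now one hole round, at crop pixel (93,280), and the jars and dish are upright and have turned with the disc. Objective, box and post look unchanged. I'll check the turn angle using the dark pad's centroid.

Run:
```python
from h import *
import cv2
from scipy.ndimage import label,center_of_mass
A=[]
for f,g in(("top0",(246,229)),("top2",(215,225))):
    im=cv2.cvtColor(cv2.imread(f"pics/{f}.png"),cv2.COLOR_BGR2GRAY).astype(float)
    y,x=np.mgrid[:384,:512]; w=np.clip(110-im,0,60)*(np.hypot(x-g[0],y-g[1])<6.5)
    u,v=(w*x).sum()/w.sum(),(w*y).sum()/w.sum()
    p=ray("top",u,v,.078);d=p[:2]-[.6075,.085];a=np.degrees(np.arctan2(d[1],d[0]));A.append(a);print(f,u,v,p,np.hypot(*d),a)
print("turn",(A[0]-A[1])%360)
d=cv2.absdiff(cv2.imread("pics/top0.png"),cv2.imread("pics/top2.png")).max(2)
for n,(u,v,k) in dict(objective=(232,249,6),box=(297,205,16),mug=(397,238,14),screw=(162,242,9),ctrl=(115,213,12)).items(): print(n,d[v-k:v+k,u-k:u+k].max())
```

```text
top0 nan nan [nan nan nan] nan nan
top2 nan nan [nan nan nan] nan nan
turn nan
objective 8
box 9
mug 22
screw 80
ctrl 15<stdin>:8: RuntimeWarning: invalid value encountered in scalar divide
```

Run:
```python
from h import *
import cv2
A=[]
for f,g in(("top0",(246,229)),("top2",(215,225))):
    im=cv2.cvtColor(cv2.imread(f"pics/{f}.png"),cv2.COLOR_BGR2GRAY).astype(float)
    y,x=np.mgrid[:384,:512]; k=np.hypot(x-g[0],y-g[1])<6.5; lo=im[k].min()
    w=np.clip(lo+40-im,0,30)*k
    u,v=(w*x).sum()/w.sum(),(w*y).sum()/w.sum()
    p=ray("top",u,v,.078);d=p[:2]-[.6075,.085];a=np.degrees(np.arctan2(d[1],d[0]));A.append(a);print(f,lo,u,v,p,np.hypot(*d),a)
print("turn",(A[0]-A[1])%360)
cv2.imwrite("pics/scr.png",np.hstack([cv2.resize(cv2.imread(f"pics/{f}.png")[190:280,80:260],(400,200)) for f in("top0","top2")]))
```

```text
top0 111.0 245.2074898785425 228.66464237516868 [0.50572953 0.04181797 0.078     ] 0.11055277648028775 -157.008095574865
top2 110.0 213.96219931271477 224.6621993127148 [0.51812333 0.15018161 0.078     ] 0.11062021305618203 143.8970629560806
turn 59.094841469054415
```

View pics/scr.png

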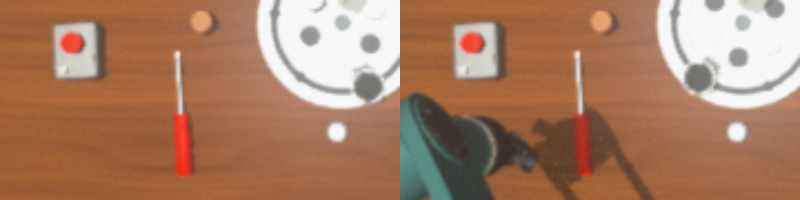

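The turn measures 59.1°, inside the hole's ±1.3° play. The screwdriver's pixel difference is only the arm's shadow. Handing in.

```bash
python3 -c "
from workcell import r
print(r.get_state()['time_s']);print(r.sign_off())"
```

```text
9.35
the job is handed in; nothing more can be done
None
```

The carousel is one index hole further clockwise, the plunger has sprung back up in that hole, and I handed the job in at 9.35 s. I pressed the plunger fully in with shut fingertips (about 10 N, fingertips at 65 mm). I kept it pressed along the 60° arc, let it up, lifted straight off and moved away.

**Last checks:**
- **Locked in the hole:** when I let up, the cup still pushed with 5.5 N at 73.8 mm, above the height where the key would rub between holes. I did not measure the final height of the freed cup directly.
- **Turn angle:** the top camera gave 59.1°, 0.9° short of nominal but inside the ±1.3° play. The cup had slipped about 1 mm behind the fingers, so I nudged it forward 1 mm before letting up.
- **Jars and dish:** in the last pictures they stand upright and have turned with the disc.
- **Things on the desk:** nothing appears to have moved. The before/after comparison did flag the screwdriver, but the picture shows only the arm's shadow on it.
- **Contact:** the force reading was about zero after moving away.

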